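Hold the magnifier over the bangle

ROBOT

A 6-joint arm with a two-finger parallel gripper is mounted at the origin on the work surface. World frame = base frame: x ahead of the robot, y to its left, z up, the work surface at z = 0. Lengths are in m, angles in rad, forces in N, time in s.
With the tool pointing down it reaches from about 0.3 to 0.825 m from the base axis. Payload 5.4 kg.
Tool frame: the origin (TCP) lies at the very end of the fingers, on their centre line; the grasp point (between the pads) lies 19 mm behind it; z points along the fingers, y is the line along which they close (so a half turn about z gives the same grasp; the last joint's range is limited). The gripper opens to 92 mm and grips with 3 to 60 N. Pads are 20 mm wide; open, the fingers measure 128 mm over their backs; the gripper's body (75 mm by 189 mm) begins 69 mm behind the grasp point.
Start: joints at [0.98, 0.158, 1.597, -0, 1.386, -0.21], TCP at [0.214, 0.534, 0.215] pointing down, gripper open.
Joint ranges: [-2.91, 2.91], [-0.94, 2.29], [0.18, 2.7], [-1.29, 4.43], [0.17, 2.64], [-3, 3]. Speed limits (rad/s): [2.57, 2.57, 3.14, 3.14, 3.14, 3.14].

INTERFACE

Orientations are given as a rotation vector (axis times angle).
In Python, from workcell import bot gives the robot as it stands. Calls block until the motion is done:
- bot.goto(position, orientation): joint-space move of the TCP to a pose.
- bot.line_to(position, rot=None, max_speed=0.15): straight line of the TCP; rot=None keeps the orientation; max_speed is the mean speed in m/s.
- bot.set_joints(angles): joint-space move.
- bot.set_gripper(opening, newtons=None): opening from 0.0 (shut) to 1.0 (fully open); newtons is the grip in N (None keeps the last); returns when the fingers have stopped.
- bot.hold(seconds).
- bot.inverse_kinematics(position, orientation): joint angles nearest the present ones, or None.
- bot.read_camera(name): name is "scene" or "top"; returns a dict with "pixels" (420x560x3 uint8, blue, green, red), "fx", "fy", "cx", "cy" (pixels), "k1" (the pictures are not rectified: a ray, as slopes to the right and down, at radius r is drawn at 1 + k1 r^2 times it, then the intrinsics apply), "R" (3x3) and "t" (3): a world point X has camera coordinates R X + t. Camera axes: x right, y down, z forward; pixel columns grow to the right and rows downward; lengths in m; the calibration is good to about 2 mm. A picture is of the moment at which its call begins. There is no depth.
A pose or a line that the arm cannot do raises bot.MotionError and nothing moves.
- bot.job_done(): hands the job in; it is judged then, once.
Readings, each from a call of its own:
- bot.current_clock(): time.
- bot.current_joints(): joint angles.
- bot.current_joint_vel(): joint speeds.
- bot.current_effort(): joint torques, N m.
- bot.current_ee_pos(): TCP position.
- bot.current_tool_rot(): TCP orientation.
- bot.current_contact_force(): force on the tool from outside, world axes, zero at the start.
- bot.current_ft_torque(): the same for the moment, N m.
- bot.current_opening(): opening from 0.0 (shut) to 1.0 (fully open).
- bot.current_grip_force(): force on a finger pad.
Only numpy, scipy, OpenCV 4.12 (cv2) and the standard library are available. Lean on these libraries where they do the work, as an engineer would, in place of code of your own. Each camera call takes 0.05 s, during which the arm holds its last target. There are 200 camera calls.

TASK

Press the plunger of the bench lamp's timer switch fully down, then pick up the magnifying glass and carry it over the burr rack to the bangle that stands upright in one of the two setting blocks. Hold the glass there level, its lens centred over the bangle's stone and about 15 mm above it, touching neither bangle nor block, and finish while still holding it in the air. Do not bump the rack or the blocks or disturb the other things on the bench.

Things in the scene. Friction and masses are not known exactly. Their poses are not given: they have to be found in the camera images.
- plunger (a joint): travel of the sprung plunger in m: 0 = up (rest), 0.012 = fully down against its stop. The spring takes 1 N at the start and 5 N at the stop; it returns when let go.
- plunger_top (a point): centre of the plunger's flat steel cap (28 mm diameter), which moves straight down; at rest 69 mm above the bench. The plunger stands on the grey timer switch, a fixed housing 56 x 56 mm and 36 mm high with a dark collar of 38 mm diameter up to 42 mm.
- magnifier: magnifying glass lying on the bench, about 0.18 kg: dark wooden handle, section 18 mm wide x 22 mm high, with a round steel-framed lens (84 mm outer diameter, 10 mm thick) in line. Origin: underside of the handle at its balance point; x along the handle to the lens, z up. Handle from x = -60 to +50 mm, lens centre at x = +100 mm; lens underside 6 mm above the handle's underside.
- magnifier_grip (a point): point to grip: the balance point of the handle, mid-height (11 mm above the handle's underside). Axes as the magnifier's.
- lens_under (a point): centre of the lens frame's underside, 100 mm from the grip point along the magnifier's x and 5 mm below it. Axes as the magnifier's.
- bangle_block: the setting block that carries the bangle: fixed upright wooden cylinder, 54 mm diameter (foot 60 mm), 34 mm high. A steel bangle (62 mm outer diameter, 6 mm thick) stands upright in a slot across its top, a pale 20 mm stone uppermost. Origin: centre of its foot; the bangle's hoop lies in its y-z plane.
- stone_top (a point): top of the bangle's stone, on the axis of the bangle block, 99 mm above the bench, z up
- empty_block: the other setting block, fixed, the same but with an empty slot; 34 mm high, origin at the centre of its foot. It may be on either side (left or right) of the bangle block.
- rack: burr rack between the magnifier and the setting blocks: fixed wooden block 220 mm long (its x), 50 mm wide (its y) and 55 mm high, with burrs and mops standing in it up to 103 mm above the bench. Origin: centre of its underside.
- mallet: loose mallet, 260 mm long, lying on the right of the bench; leave alone. Its x runs along the handle towards the head.
- gift_box: loose cardboard box 80 x 80 x 35 mm, far side; leave alone. Origin at the centre of its underside.
- jar: loose jar, 52 mm diameter, 65 mm high, far side; leave alone. Origin at the centre of its underside.
Mind the look-alikes: they are no part of the job. What is shaped like the bangle_block but green or yellow is not meant.

How it is judged:
By the outcome, as a careful person would: the job done as asked, in the order asked, and still so for the second after the job is handed in, while the arm keeps its last pose, push and grip.
It also fails if it takes over 64 s, if anything falls off the work surface, if the arm or the gripper's body presses on something with over 40 N, if the wrist force passes 120 N, or if a joint passes its speed limit or range.

## Working session

There is one attempt and no reset: what is moved stays moved. The work goes in short steps, each a Python script; the robot and the scene stay as the last script left them, time stands still between calls to the robot, and variables do not carry over. Pictures are saved under pics/ and viewed, at most 10 in all, crops included, and the job is handed in when it is done.

```bash
mkdir -p pics
python3 - <<'E'
from workcell import bot
import cv2,pickle,numpy as np
d={}
for n in("scene","top"):
    c=bot.read_camera(n); d[n]=c; cv2.imwrite(f"pics/{n}0.png",cv2.resize(c["pixels"],(784,588),interpolation=cv2.INTER_CUBIC))
    print(n,[c[k] for k in("fx","fy","cx","cy","k1")],np.round(-np.array(c["R"]).T@c["t"],3))
pickle.dump(d,open("cam.pkl","wb"))
E
```

```text
scene [391.8236033246245, 391.8236033246245, 278.50516487290207, 206.39872364744554, -0.033095615259908596] [1.362 0.565 0.914]
top [531.7379554776564, 531.7379554776564, 274.1664738660284, 208.68054055347835, -0.030658266742677413] [ 0.339 -0.051  1.554]
```

View pics/scene0.png

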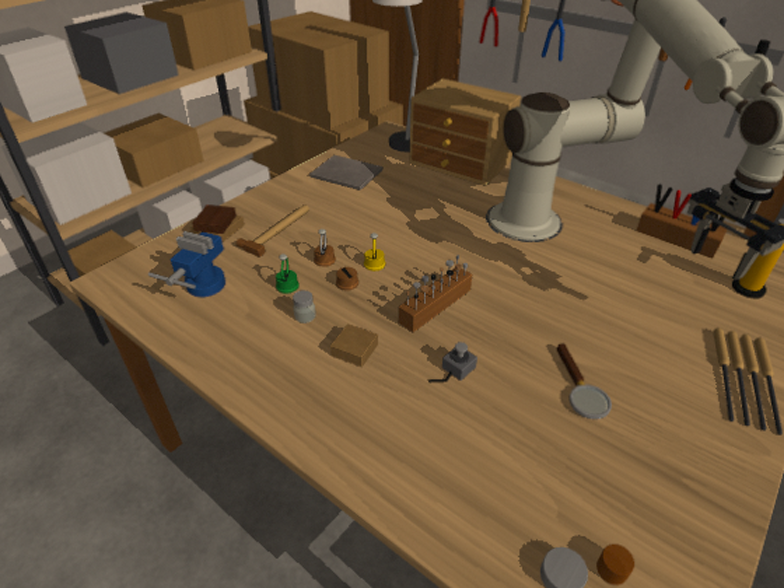

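View pics/top0.png

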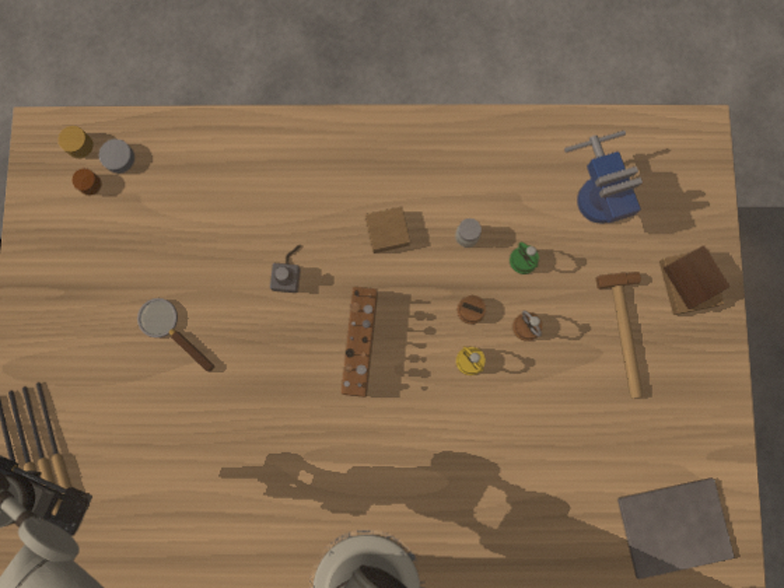

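The top view (784-wide copy) shows these things:
- The timer switch is at (285,275).
- The magnifier's lens is at (158,317), with the handle end at (212,370).
- The rack is at (360,342).
- The mallet is at (622,330), the box at (388,230) and the jar at (468,233).

Three blocks carry a bangle: green (524,258), yellow (471,360) and brown (527,326). The empty brown block is at (471,309). The plain wooden one at (527,326), or (325,250) in the scene view, is the one meant, because green and yellow are excluded. I'll confirm it in one enlarged montage.

```bash
cat > h.py <<'E'
import numpy as np,cv2,pickle
from scipy.spatial.transform import Rotation as Ro
def ray(c,uv):
    K=np.array([[c["fx"],0,c["cx"]],[0,c["fy"],c["cy"]],[0,0,1]])
    p=cv2.undistortPoints(np.array([[uv]],float),K,np.array([c["k1"],0,0,0,0.]))[0,0]
    R=np.array(c["R"]); return -R.T@np.array(c["t"]), R.T@np.array([p[0],p[1],1])
def at_z(c,uv,z):
    o,d=ray(c,uv); return o+d*(z-o[2])/d[2]
def tri(c1,u1,c2,u2):
    o1,d1=ray(c1,u1);o2,d2=ray(c2,u2)
    s=np.linalg.lstsq(np.c_[d1,-d2],o2-o1,rcond=None)[0]
    a=o1+d1*s[0];b=o2+d2*s[1]; return (a+b)/2,np.linalg.norm(a-b)
E
python3 - <<'E'
import pickle,cv2,numpy as np
d=pickle.load(open("cam.pkl","rb"))
# (cam,u0,v0) 80x60 crops native, scale 5 -> 400x300
L=[("top",340,205),("scene",205,150),("top",165,160),("top",90,205)]
t=[cv2.resize(d[n]["pixels"][v:v+60,u:u+80],(400,300),interpolation=cv2.INTER_CUBIC) for n,u,v in L]
cv2.imwrite("pics/m1.png",np.vstack([np.hstack(t[:2]),np.hstack(t[2:])]))
L=[("scene",290,230),("scene",380,240),("scene",275,175),("top",225,205)]
t=[cv2.resize(d[n]["pixels"][v:v+60,u:u+80],(400,300),interpolation=cv2.INTER_CUBIC) for n,u,v in L]
cv2.imwrite("pics/m2.png",np.vstack([np.hstack(t[:2]),np.hstack(t[2:])]))
E
```

```text
(no output)
```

View pics/m1.png

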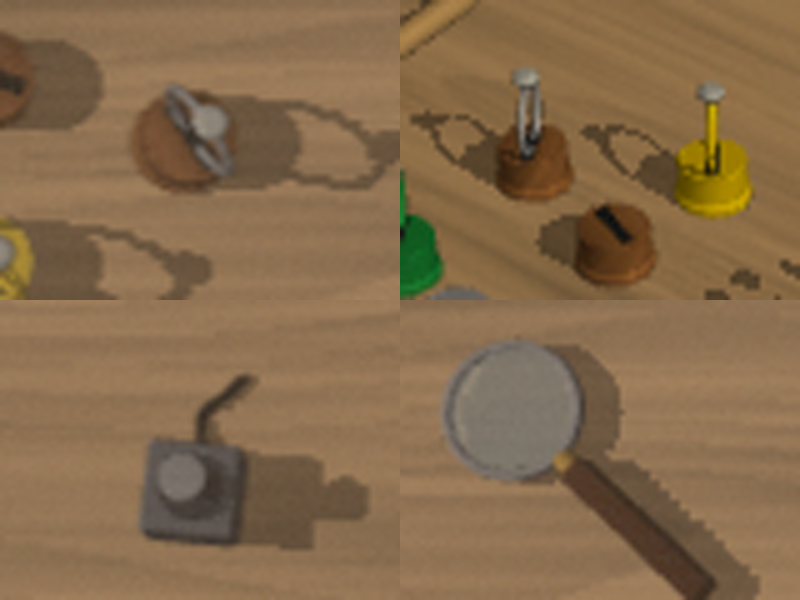

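View pics/m2.png

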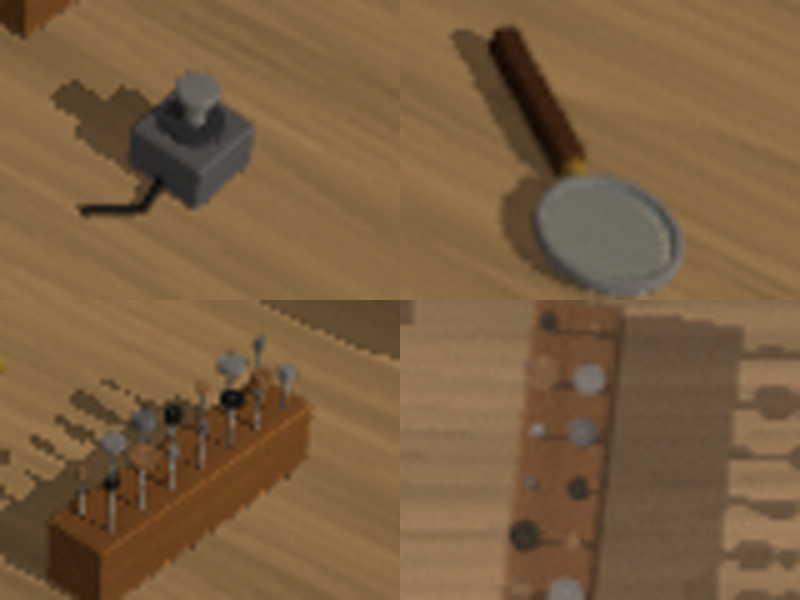

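The montage confirms the target: the brown block, with its stone at native top (381,229) and scene (230,164). The other brown block has an empty slot, and the remaining bangle carriers are yellow and green. The plunger cap is at top (201,195) and scene (329,246). The lens centre is at top (112,227) and scene (421,287).

Run:
```python
from h import *
from workcell import bot
d=pickle.load(open("cam.pkl","rb"));T,S=d["top"],d["scene"]
np.set_printoptions(precision=4,suppress=True)
for n,t,s,z in[("stone",(381.4,229.0),(229.7,164.4),.099),("cap",(201.2,195.2),(329,246.4),.069),("lens",(112.2,226.8),(421.4,286.6),.016),("butt",(151,263.5),(401.2,246.2),.022),("neck",(124.6,237.6),(413.8,271.6),.018)]:
    print(n,"tri",*tri(T,t,S,s),"top",at_z(T,t,z),"scene",at_z(S,s,z))
for n,t in[("bblock foot-ish top",(377,233)),("empty",(336.5,221)),("yellow",(336.5,257)),("green",(374,185))]: print(n,at_z(T,t,.034))
# handle axis via dark-wood mask in top image
p=T["pixels"];h=p[215:280,105:170].astype(int)
m=((h.sum(2)<230)&(h[...,2]>h[...,0]*1.35)).astype(np.uint8)
n,l,st,ce=cv2.connectedComponentsWithStats(m);i=1+np.argmax(st[1:,4]);ys,xs=np.where(l==i)
r=cv2.minAreaRect(np.c_[xs+105,ys+215].astype(np.float32));print(st[i],r)
for q in cv2.boxPoints(r): print(q,at_z(T,q,.022))
v=p.copy();v[215:280,105:170][l==i]=(0,255,0);cv2.imwrite("pics/mask.png",cv2.resize(v[205:285,80:180],(600,480),interpolation=0))
```

```text
stone tri [ 0.5274 -0.3303  0.1009] 0.0015888198219758407 top [ 0.5271 -0.33    0.099 ] scene [ 0.5257 -0.3332  0.099 ]
cap tri [0.627  0.1734 0.072 ] 0.0005739430611943519 top [0.6275 0.1741 0.069 ] scene [0.6245 0.1717 0.069 ]
lens tri [0.5437 0.4433 0.0122] 0.0002684477628682144 top [0.5432 0.4419 0.016 ] scene [0.5471 0.4439 0.016 ]
butt tri [0.4352 0.3251 0.0165] 0.004938041934808095 top [0.4359 0.3215 0.022 ] scene [0.4394 0.3286 0.022 ]
neck tri [0.5109 0.4032 0.0191] 0.0009339208115258971 top [0.5112 0.403  0.018 ] scene [0.5096 0.4033 0.018 ]
bblock foot-ish top [ 0.5239 -0.3295  0.034 ]
empty [ 0.5587 -0.2136  0.034 ]
yellow [ 0.4549 -0.2119  0.034 ]
green [ 0.6649 -0.3248  0.034 ]
[ 17  17  32  33 269] ((136.4824981689453, 249.46331787109375), (41.08254623413086, 7.71261739730835), 46.041629791259766)
[119.4481 237.3536] [0.5115 0.417  0.022 ]
[125. 232.] [0.5272 0.4015 0.022 ]
[153.5169 261.573 ] [0.4414 0.3144 0.022 ]
[147.965  266.9266] [0.426  0.3299 0.022 ]
```

View pics/mask.png

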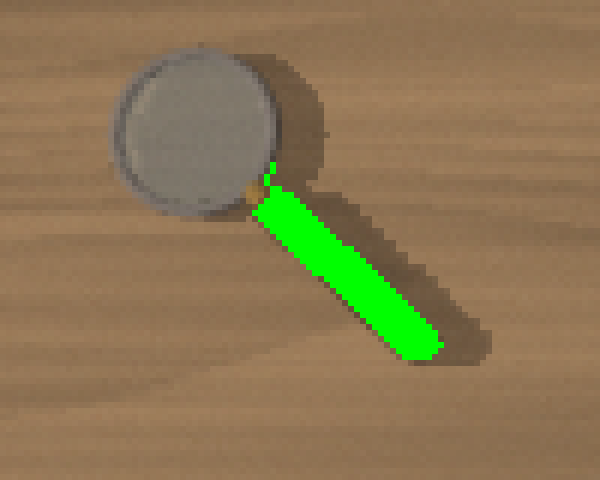

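Checks hold: butt to lens is 161 mm (160 expected), and the stone and cap heights are within 3 mm. I'll press the plunger now.

```bash
cat >> h.py <<'E'
def rv(phi):
    c,s=np.cos(phi),np.sin(phi)
    return Ro.from_matrix(np.array([[c,s,0],[s,-c,0],[0,0,-1.]])).as_rotvec()
E
python3 - <<'E'
from h import *
from workcell import bot
np.set_printoptions(precision=4,suppress=True)
for q,a in[((.4765,.369,.003),np.radians(48)),((.4265,-.331,.111),0),((.6265,.173,.06),np.radians(15))]: print(bot.inverse_kinematics(q,rv(a)))
r=rv(np.radians(15))
bot.set_gripper(0,20)
bot.goto([.6265,.173,.13],r)
bot.line_to([.6265,.173,.076],max_speed=.1)
f0=np.array(bot.current_contact_force());print("f0",f0)
z=.071
while z>.048:
    bot.line_to([.6265,.173,z],max_speed=.03)
    bot.hold(.05)
    f=np.array(bot.current_contact_force())-f0;print(round(z,4),bot.current_ee_pos()[2],f)
    if f[2]>12: break
    z-=.0015
bot.hold(.4);c=bot.read_camera("scene");print(np.array(bot.current_contact_force())-f0)
cv2.imwrite("pics/press.png",cv2.resize(c["pixels"][215:305,270:390],(720,540),interpolation=cv2.INTER_CUBIC))
print(bot.current_ee_pos(),bot.current_clock())
E
```

```text
[0.4586 0.4742 1.6563 0.     1.011  1.1917]
[-0.8839  0.1726  1.7956 -0.      1.1734  0.6869]
[ 0.0839  0.4976  1.4924 -0.      1.1516  1.3929]
f0 [-0.3423  0.3004  1.0315]
0.071 0.07116285719652214 [ 0.9173 -0.7296 -1.2045]
0.0695 0.06952705838205223 [ 0.3889  0.0252 -0.5013]
0.068 0.06819349405496697 [ 0.5669 -0.169  -0.5013]
0.0665 0.06667760369618486 [ 0.2328 -0.5073  0.1417]
0.065 0.06517484104792101 [ 0.8908 -0.5579  2.1466]
0.0635 0.06361329313993092 [2.6765 0.1524 2.992 ]
0.062 0.06214801153322909 [ 0.3888 -0.3635  2.3866]
0.0605 0.06064692617048695 [0.72   0.0391 2.212 ]
0.059 0.059107659880267366 [ 1.0528 -0.3141  4.2814]
0.0575 0.05765948812117245 [2.5284 0.1049 4.0011]
0.056 0.057261357431607686 [-1.081  -0.4846  9.1259]
0.0545 0.057095409211656886 [-4.4531 -1.623  16.9528]
[-4.2942 -0.0474 16.677 ]
[0.6268 0.173  0.0571] 8.2583
```

View pics/press.png

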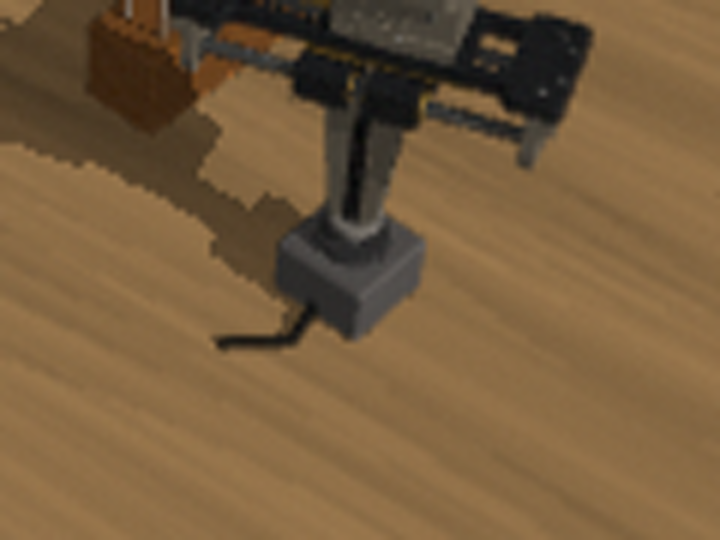

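The crop shows the closed fingers on the cap, pressed down onto the collar. The tip stopped at z = 57 mm with the force jumping to 17 N, so the plunger is fully down. Next is the grasp.

Run:
```python
from h import *
from workcell import bot
np.set_printoptions(precision=4,suppress=True)
bot.line_to([.6265,.173,.13],max_speed=.1)
r=rv(np.radians(48));g=[.4765,.369]
bot.goto(g+[.12],r)
bot.set_gripper(.6)
bot.line_to(g+[.03],max_speed=.12)
f0=np.array(bot.current_contact_force())
bot.line_to(g+[.004],max_speed=.04)
print("f",np.array(bot.current_contact_force())-f0,bot.current_ee_pos())
bot.set_gripper(0,40)
print("open mm",bot.current_opening()*92,"grip",bot.current_grip_force(),np.array(bot.current_contact_force())-f0)
bot.line_to(g+[.03],max_speed=.05)
bot.line_to(g+[.18],max_speed=.15); bot.hold(.3)
print("lift",np.array(bot.current_contact_force())-f0,bot.current_ft_torque(),bot.current_opening()*92,bot.current_ee_pos(),bot.current_clock())
c={n:bot.read_camera(n) for n in("scene","top")};pickle.dump(c,open("lift.pkl","wb"))
a=cv2.resize(c["top"]["pixels"][170:290,60:180],(400,400),interpolation=cv2.INTER_CUBIC);b=cv2.resize(c["scene"]["pixels"][150:300,350:500],(400,400),interpolation=cv2.INTER_CUBIC)
cv2.imwrite("pics/lift.png",np.hstack([a,b]))
```

```text
f [-1.1305  1.6483 -0.4136] [0.4767 0.3691 0.0041]
open mm 17.68837718237564 grip 39.99972224235535 [ 0.309  -0.3852  0.4868]
lift [-0.8793  0.1204 -1.257 ] [-0.0863  0.076   0.0494] 17.707785763573295 [0.4763 0.3689 0.1794] 15.525
```

View pics/lift.png

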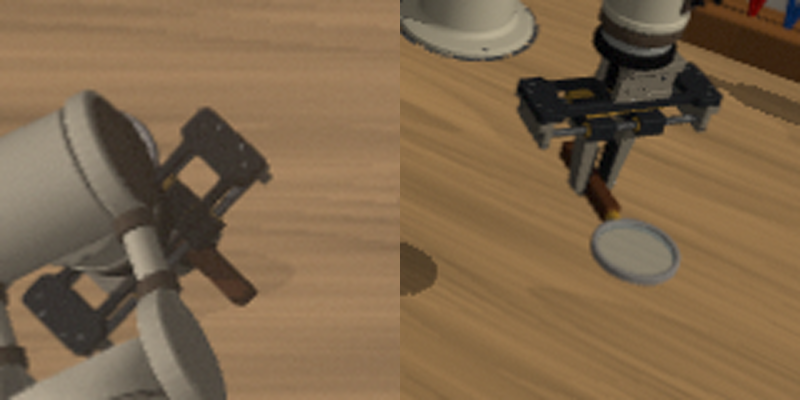

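The glass is held level by the handle with the lens free: scene lens centre is about (438,244), and the opening of 17.7 mm matches the 18 mm handle. Next I carry it over the rack to above the stone and check the lens offset.

Run:
```python
from h import *
from workcell import bot
np.set_printoptions(precision=4,suppress=True)
S=pickle.load(open("lift.pkl","rb"))["scene"]
for z in(.1864,.1914): print("lens",at_z(S,(438.0,243.6),z),"expect",.4763+.1*np.cos(np.radians(48)),.3689+.1*np.sin(np.radians(48)))
bot.line_to([.4765,.02,.18],rv(np.radians(24)),max_speed=.15)
bot.line_to([.4265,-.331,.18],rv(0),max_speed=.15)
bot.line_to([.4265,-.331,.15],max_speed=.06); bot.hold(.5)
print(bot.current_ee_pos(),bot.current_tool_rot(),bot.current_opening()*92,bot.current_clock())
c={n:bot.read_camera(n) for n in("scene","top")};pickle.dump(c,open("over.pkl","wb"))
a=cv2.resize(c["top"]["pixels"][190:270,330:410],(400,400),interpolation=cv2.INTER_CUBIC);b=cv2.resize(c["scene"]["pixels"][120:200,190:270],(400,400),interpolation=cv2.INTER_CUBIC)
cv2.imwrite("pics/over.png",np.hstack([a,b]))
```

```text
lens [0.5401 0.4439 0.1864] expect 0.5432130606358858 0.44321448254773943
lens [0.5457 0.4447 0.1914] expect 0.5432130606358858 0.44321448254773943
[ 0.4265 -0.331   0.1501] [ 3.1415 -0.      0.0001] 17.77274434564302 21.7667
```

View pics/over.png

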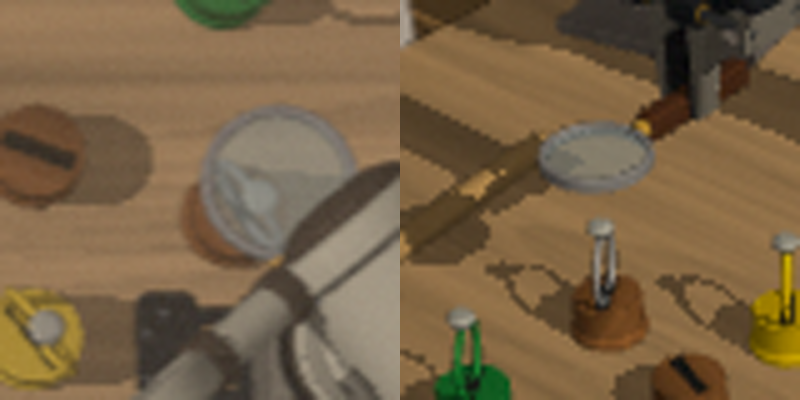

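The lens hangs over the brown block with the bangle: top lens centre is (385,226) with the stone visible through it, and scene lens centre is (229,151) with the stone at (230,165). I'll compute the lens-to-stone offset, then descend.

Run:
```python
from h import *
np.set_printoptions(precision=4,suppress=True)
c=pickle.load(open("over.pkl","rb"));T,S=c["top"],c["scene"]
l=(385.2,226.0);s=(229.0,151.0)
print("lens",tri(T,l,S,s),at_z(T,l,.157),at_z(S,s,.157))
for st,ss in[((381.4,229.0),(229.7,164.4)),((381.6,228.2),(229.6,165.2))]:
    print("stone",tri(T,st,S,ss),at_z(T,st,.097),at_z(S,ss,.097))
```

```text
lens (array([ 0.5273, -0.3287,  0.1597]), np.float64(1.85218248465972e-05)) [ 0.5277 -0.3292  0.157 ] [ 0.5244 -0.3318  0.157 ]
stone (array([ 0.5274, -0.3303,  0.1009]), np.float64(0.0015888198219758407)) [ 0.5274 -0.3304  0.097 ] [ 0.5237 -0.3354  0.097 ]
stone (array([ 0.5293, -0.3306,  0.0985]), np.float64(0.0003955288797576054)) [ 0.5296 -0.331   0.097 ] [ 0.5277 -0.332   0.097 ]
```

Run:
```python
from h import *
from workcell import bot
np.set_printoptions(precision=4,suppress=True)
f0=np.array(bot.current_contact_force())
bot.line_to([.4275,-.3325,.112],max_speed=.03); bot.hold(.8)
print(bot.current_ee_pos(),np.array(bot.current_contact_force())-f0,bot.current_opening()*92,bot.current_clock())
c={n:bot.read_camera(n) for n in("scene","top")}
a=cv2.resize(c["top"]["pixels"][190:270,330:410],(400,400),interpolation=cv2.INTER_CUBIC);b=cv2.resize(c["scene"]["pixels"][120:200,190:270],(400,400),interpolation=cv2.INTER_CUBIC)
cv2.imwrite("pics/fin.png",np.hstack([a,b]))
```

```text
[ 0.4275 -0.3325  0.112 ] [-0.0988  0.3149  0.3038] 17.587838691975843 24.0833
```

View pics/fin.png

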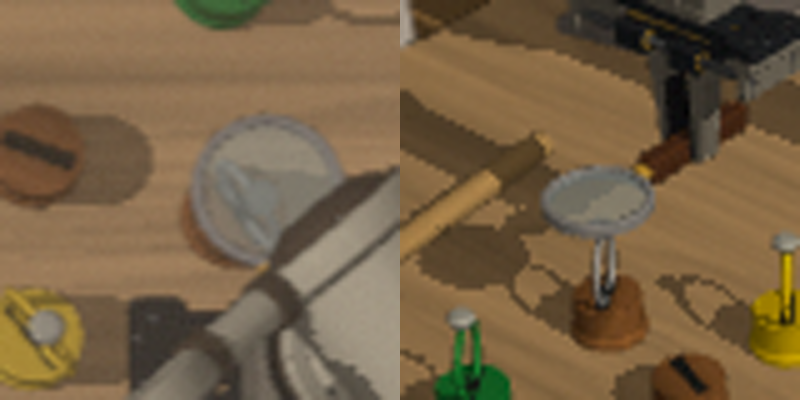

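The final crop shows the lens level over the bangle with a clear gap. Its centre is at crop (267,192) and the stone at about (260,195), an offset that matches the parallax for the height difference. There is no contact force, so I'm handing it in.

```bash
python3 -c "
from workcell import bot
print(bot.job_done())"
```

```text
the job is handed in; nothing more can be done
None
```

I pressed the plunger fully to its stop, then carried the magnifier over the rack. It is now held level above the bangle's stone, centred to about 2 mm and about 15 mm up, with no contact force. The job was handed in at about 24 s.

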